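Lid the vial tub and hold it against the shaker's sprung stop

ROBOT

A 6-joint arm with a two-finger parallel gripper is mounted at the origin on the work surface. World frame = base frame: x ahead of the robot, y to its left, z up, the work surface at z = 0. Lengths are in mm, angles in degrees, forces in N, time in s.
With the tool pointing down it reaches from about 300 to 750 mm from the base axis. Payload 8.5 kg.
Tool frame: the origin (TCP) lies at the very end of the fingers, on their centre line; the grasp point (between the pads) lies 19 mm behind it; x points along the fingers, y is the direction in which the jaws open and shut, and the axes are right-handed (so a half turn about x gives the same grasp; the last joint's range is limited). The gripper opens to 85 mm and grips with 20 to 120 N. Pads are 22 mm wide; open, the fingers measure 114 mm over their backs; the gripper's body (76 mm by 85 mm) begins 54 mm behind the grasp point. The pads swing forward as they close: fully open they stand 13 mm farther back than shut.
Start: joints at [52.523, 21.807, 74.336, -0, 83.858, -12.336], TCP at [233.659, 497.88, 231.322] pointing down, gripper open.
Joint ranges: [-178.18, 178.18], [-50.72, 133.34], [12.68, 142.11], [-81.47, 261.47], [9.98, 163.14], [-165.26, 165.26]. Speed limits (degrees/s): [136.94, 136.94, 180, 180, 180, 180].

INTERFACE

Orientations are given as a 3x3 rotation matrix whose columns are the frame's x, y, z axes.
In Python, from rig import * gives the robot as it stands.
- The arm moves only by the tool servo_tool, never from a script. Its argument "commands" is a list of rows, each an object of numbers: "tx", "ty", "tz": the shift along the world's x, y, z in m; "twist": the turn about the world's z in rad; "gripper": the opening, from 0 (shut) to 1 (fully open). A call has 1 to 8 rows; each row shifts and turns the commanded pose from where the row before left it; what a row does not reach is not made up. A row lasts 1/8 s, in which the tool goes at most 62.5 mm and 10.7 degrees, less where a joint would pass 70% of its speed; a pose out of reach is approached as far as the arm can. A call is refused whole if a number of a shift passes 0.0625 or a number of a turn 0.188, either way. A call with a gripper value outside its range is refused whole. The fingers move at their own pace and stop on an object; "squeeze" is the grip in N (left out, the last holds). Time passes only in rows, so rows that do not move let the fingers close. It gives the time, the measured TCP pose, the force and the opening at its end, in the units of the state.
- get_obs(): the state, without advancing time (a new reading comes with each control period).
- snapshot(name): name is "scene" or "top" or "wrist"; returns (picture, depth): 384x512x3 uint8, red, green, blue; 384x512 float32, mm along the optical axis (not along the pixel's ray), 0 where there is no reading.
- calibration(name): a dict with "fx", "fy", "cx", "cy" (pixels), "k1" (the pictures are not rectified: a ray, as slopes to the right and down, at radius r is drawn at 1 + k1 r^2 times it, then the intrinsics apply), "R" (3x3) and "t" (3): a world point X has camera coordinates R X + t. Camera axes: x right, y down, z forward; pixel columns grow to the right and rows downward; lengths in mm; the calibration is good to about 2 mm. A picture is of the moment at which its call begins: read the wrist's pose just before it. calibration takes no time and is no camera call; for the wrist camera it gives the pose at the moment of the call.
- finish_job(): hands the job in, once; it reports no verdict.
The state is a dict: "clock": time; "joints": joint angles; "dq": joint speeds; "joint_torque": joint torques, N m; "tool_pos": TCP position; "ee_rot": TCP orientation; "contact_force": force on the tool from outside, world axes, zero at the start; "wrist_torque": the same for the moment, N m; "gripper_width": opening from 0.0 (shut) to 1.0 (fully open).
Only numpy, scipy, OpenCV 4.12 (cv2) and the standard library are available. Lean on these libraries where they do the work, as an engineer would, in place of code of your own. Each camera call takes 0.05 s, during which the arm holds its last target.

TASK

Put the loose rectangular lid on the tub of vials standing on the bench shaker and press it down firmly until it is seated level all round. Then push the closed tub squarely, flat on the platform, against the shaker's sprung stop until the stop has given about half its travel, and finish holding it there with that steady push, without letting go, so that I can fasten the hold-down brackets. Leave the other things on the bench where they are.

Things in the scene. Friction and masses are not known exactly. Their poses are not given: they have to be found in the camera images.
- shaker: Bench shaker, fixed: white base with an aluminium platform 220 (its x) x 240 (its y) mm whose flat top is 80 mm above its origin. Origin: centre of the underside, on the bench. The sprung stop stands near the platform's +y edge, in front of a fixed aluminium block. Two low steel brackets with thumbscrews (20 mm high, at x = -98 and +98 mm, y from 5 to 55 mm) stand on the platform.
- stop (a joint): The sprung stop: an upright steel plate 120 mm wide (shaker x), 6 mm thick, from 2 to 48 mm above the platform, sliding on two spring rods along the shaker's +y. Value in m: 0 = fully out, 0.020 = end of travel. Spring 800 N/m without preload, so 0.010 (half travel) means a push of 8 N. It springs back when let go.
- stop_face (a point): Centre of the stop plate's front face, which looks to the shaker's -y; it moves with the stop. With the stop out it lies at x = 0, y = +65 mm, z = +105 mm in the shaker's frame. Its axes are the shaker's.
- tub: Open rectangular white plastic tub, 110 (its x) x 80 (its y) x 60 mm high, walls 3 mm, mouth 104 x 74 mm, about 0.3 kg, holding six sealed vials that stay below the lid. Origin: centre of the underside. It stands loose on the shaker platform, its long side towards the stop, turned by up to about 11 degrees to it, its near side 15 to 50 mm away from the stop.
- lid: Loose white lid of the tub, 80 g: plate 110 (its x) x 80 (its y) mm, 12 to 18 mm above its origin; skirt below tapers from 101 x 71 to 93 x 63 mm and enters the mouth; grip bar on top along x, 60 x 14 mm, 18 to 48 mm above the origin. Origin: centre of the skirt's lower edge. Lies skirt down on the bench; fits either way round. Seated: plate on the rim, origin 48 mm above the tub's. No latch.
- round_lid: Bystander: round white plastic jar lid, 84 mm across, 12 mm thick, with a round knob 18 mm across to 28 mm high. Origin: centre of the underside. It may lie at either of two places, the rectangular lid at the other.
- rack: Bystander: blue tube rack 110 (x) x 210 (y) x 70 mm with three capped tubes up to 102 mm high. Origin: centre of the underside.
- flask: Bystander: glass volumetric flask 64 mm across, thin neck, 160 mm high. Origin: centre of the underside.
- beaker: Bystander: glass beaker 68 mm across, 85 mm high. Origin: centre of the underside.
- bowl: Bystander: white porcelain bowl 100 mm across, 40 mm high. Origin: centre of the underside.
- wash_bottle: Bystander: white plastic bottle 66 mm across, 170 mm high. Origin: centre of the underside.

How it is judged (in metres and radians):
On the way:
1. the lid is seated level in the tub's mouth and pressed down with more than 5 N (z of lid in the frame of tub between 0.0445 and 0.0505 m and x of lid in the frame of tub between -0.005 and 0.005 m and y of lid in the frame of tub between -0.005 and 0.005 m and angle between the z axis of lid and the z axis of tub, either way round below 0.05 rad and contact force between lid and tub above 5 N), for 0.1 s.
At the end, for the whole second after the job is handed in: Lid seated on the tub (within 2.5 mm down, 5 mm sideways, 0.05 rad); robot touching tub or lid with over 2 N; tub at rest, flat on the platform (6 mm, 0.06 rad), square to the stop (0.07 rad), pressing it with 4.5 to 12.5 N and 5.5 to 15 mm in (z of lid in the frame of tub between 0.0445 and 0.0505 m and x of lid in the frame of tub between -0.005 and 0.005 m and y of lid in the frame of tub between -0.005 and 0.005 m and angle between the z axis of lid and the z axis of tub, either way round below 0.05 rad and contact force between tub and stop between 4.5 and 12.5 N and value of joint stop between 0.0055 and 0.015 m and angle between the y axis of tub and the y axis of shaker, either way round below 0.07 rad and angle between tub's own z axis and vertical below 0.06 rad and z of tub in the frame of shaker below 0.086 m and linear speed of tub below 0.01 m/s and (contact force between any of the arm, the fingers and tub above 2 N or contact force between any of the arm, the fingers and lid above 2 N)); the arm keeps its last pose, push and grip.
It fails at once if another thing on the bench is moved by more than 30 mm (distance of any of round_lid, rack, flask, beaker, bowl, wash_bottle from where it was at the start of the episode above 0.03 m).
It also fails if it takes over 54 s, if anything falls off the work surface, if the arm or the gripper's body presses on something with over 40 N, if the wrist force passes 120 N, or if a joint passes its speed limit or range.

## Working session

There is one attempt and no reset: what is moved stays moved. The work goes in short steps, Python scripts to look and compute and a tool call to move; the robot and the scene stay as the last step left them, time stands still between calls to the robot, and variables do not carry over. Pictures are saved under pics/ and viewed, and the job is handed in when it is done.

Besides the shell and the picture viewer there is one more tool, called after "Emit:" as name(argument=value, ...), one argument or row to a line, values as JSON. servo_tool: Moves the arm, as the interface text tells. Its arguments: {"type":"object","properties":{"commands":{"type":"array"},"squeeze":{"type":"number"}},"required":["commands"]}

```bash
mkdir -p pics; ls; python3 - <<'E'
from rig import *
import cv2,numpy as np
print(get_obs())
for n in ["scene","top"]:
    p,d=snapshot(n); np.savez(f"{n}0.npz",p=p,d=d,**{k:np.array(v) for k,v in calibration(n).items()})
    cv2.imwrite(f"pics/{n}0.png",p[:,:,::-1]); print(calibration(n))
E
```

```text
pics
{'clock': 0.0, 'joints': array([ 5.25241759e+01,  2.18386407e+01,  7.43841970e+01, -2.88364565e-03,
        8.38573749e+01, -1.23355331e+01]), 'dq': array([-0.06805917,  0.00388277,  0.05432043, -0.00865732,  0.03272607,
       -0.01104774]), 'joint_torque': array([ 9.39205347e-05, -4.48434699e+01, -2.31277871e+01, -2.22522572e-04,
        4.66329671e-03, -6.88866794e-05]), 'tool_pos': array([233.48961509, 497.65547636, 230.73707197]), 'ee_rot': array([[-8.12068092e-04,  4.24830657e-01,  9.05272475e-01],
       [-1.14147803e-03,  9.05271790e-01, -4.24831360e-01],
       [-9.99999019e-01, -1.37834063e-03, -2.50207473e-04]]), 'contact_force': array([-0.09623377, -0.4411842 ,  0.05841091]), 'wrist_torque': array([-0.00533752, -0.00842856, -0.02353267]), 'gripper_width': 1.001121649458911}
{'fx': 474.47543165769594, 'fy': 474.47543165769594, 'cx': 257.1149221951665, 'cy': 190.1773737296114, 'k1': -0.1520946274316034, 'R': array([[-0.85867849,  0.5125101 , -0.002153  ],
       [ 0.43749612,  0.73079617, -0.52396002],
       [-0.26696141, -0.45085513, -0.85174014]]), 't': array([ 405.7398087 , -208.67085791, 1674.07857118])}
{'fx': 384.42060701436293, 'fy': 384.42060701436293, 'cx': 256.7309018939951, 'cy': 194.1911039732874, 'k1': -0.07742044801487984, 'R': array([[-7.33349334e-03, -9.99973038e-01,  3.78891093e-04],
       [-9.96161257e-01,  7.27248564e-03, -8.72345203e-02],
       [ 8.72294128e-02, -1.01717040e-03, -9.96187731e-01]]), 't': array([  18.2968353 ,  504.35732359, 1119.19950079])}
```

View pics/scene0.png

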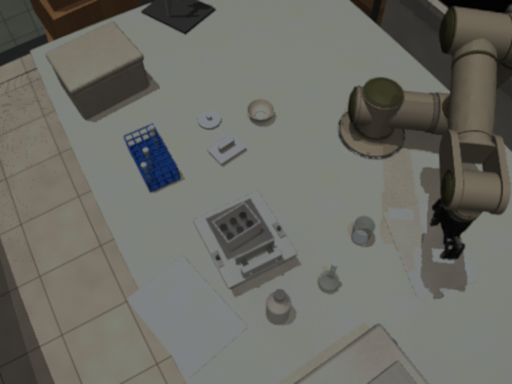

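View pics/top0.png

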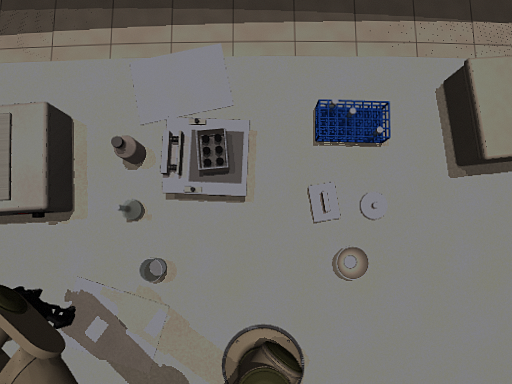

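The top view shows the tub at about (213,150) on the shaker, with the stop on its left (+y). The rectangular lid is at (323,202), the round lid at (373,206) and the bowl at (351,263). Next I'll measure them from the depth.

```bash
cat > h.py <<'E'
import numpy as np,cv2
def cloud(d,c):
    h,w=d.shape
    K=np.array([[c['fx'],0,c['cx']],[0,c['fy'],c['cy']],[0,0,1]],float)
    v,u=np.mgrid[:h,:w]
    pts=np.stack([u,v],-1).reshape(-1,1,2).astype(float)
    s=cv2.undistortPoints(pts,K,np.array([float(c['k1']),0,0,0])).reshape(h,w,2)
    X=np.dstack([s,np.ones((h,w))])*d[...,None]
    return (X-np.array(c['t']))@np.array(c['R']), s
def rect(P):
    r=cv2.minAreaRect(P[:,:2].astype(np.float32)); return r
E
python3 - <<'E'
from h import *
for n in ["top","scene"]:
    f=np.load(f"{n}0.npz"); W,_=cloud(f['d'],f); ok=f['d']>0
    W[~ok]=np.nan
    if n=="top":
        print("bench z",[W[v,u].round(1) for v,u in [(230,260),(100,270),(240,300)]])
        print("lid col",W[202,300:350:2,2].round(0)); 
        print("row tub",W[150,160:255:3].round(0).tolist())
    # lid
    for name,(x0,x1,y0,y1) in dict(lid=(380,560,-260,-110),tub=(480,720,0,300)).items():
        m=(W[...,0]>x0)&(W[...,0]<x1)&(W[...,1]>y0)&(W[...,1]<y1)
        z=W[...,2][m]; print(n,name,np.histogram(z,bins=np.arange(-10,190,5)))
E
```

```text
bench z [array([398.4,   5.5,  -2. ]), array([801.5, -29. ,  -4.7]), array([ 367.5, -114. ,    2.8])]
lid col [-1.  2. -1.  2.  1. -6. 21. 17. 19. 19. 17. 22. 46. 48. 48. 17. 16. 18.
 17.  4. -2.  2. -3. -1. -2.]
row tub [[644.0, 310.0, 4.0], [619.0, 271.0, 125.0], [619.0, 263.0, 125.0], [622.0, 258.0, 109.0], [628.0, 256.0, 78.0], [628.0, 248.0, 79.0], [618.0, 229.0, 127.0], [620.0, 222.0, 119.0], [628.0, 222.0, 77.0], [627.0, 212.0, 83.0], [627.0, 204.0, 82.0], [627.0, 195.0, 81.0], [628.0, 187.0, 78.0], [621.0, 174.0, 109.0], [618.0, 164.0, 125.0], [618.0, 156.0, 122.0], [619.0, 148.0, 120.0], [624.0, 142.0, 95.0], [624.0, 134.0, 95.0], [618.0, 122.0, 125.0], [618.0, 115.0, 121.0], [624.0, 109.0, 94.0], [614.0, 96.0, 143.0], [626.0, 93.0, 82.0], [626.0, 84.0, 83.0], [627.0, 76.0, 77.0], [627.0, 67.0, 78.0], [626.0, 59.0, 81.0], [626.0, 50.0, 81.0], [626.0, 42.0, 78.0], [643.0, 34.0, -2.0], [643.0, 25.0, -2.0]]
top lid (array([ 23, 993, 870,  24,  89, 655, 121,   5,  10,   4,  20,  80,   8,
         0,   0,   0,   0,   0,   0,   0,   0,   0,   0,   0,   0,   0,
         0,   0,   0
[... 1050 characters left out ...]
5,  20,  25,  30,  35,  40,  45,  50,
        55,  60,  65,  70,  75,  80,  85,  90,  95, 100, 105, 110, 115,
       120, 125, 130, 135, 140, 145, 150, 155, 160, 165, 170, 175, 180,
       185]))
scene tub (array([  12,  420,  839,  143,    1,    0,    0,    0,    0,    0,    0,
          0,    0,    0,    0,    3,   67, 1029, 1891,  413,  195,  224,
        158,  196,  196,  200,  397,  306,  130,  105,   96,    5,    0,
          0,    0,    0,    0,    0,    0]), array([-10,  -5,   0,   5,  10,  15,  20,  25,  30,  35,  40,  45,  50,
        55,  60,  65,  70,  75,  80,  85,  90,  95, 100, 105, 110, 115,
       120, 125, 130, 135, 140, 145, 150, 155, 160, 165, 170, 175, 180,
       185]))
```

```bash
cat >> h.py <<'E'
def onplane(s,c,z):
    R=np.array(c['R']);t=np.array(c['t'])
    C=-R.T@t; D=np.dstack([s,np.ones(s.shape[:2])])@R
    return C+D*((z-C[2])/D[...,2])[...,None]
def big(m,k=1):
    n,l,st,_=cv2.connectedComponentsWithStats(m.astype(np.uint8),connectivity=8)
    return l==1+np.argmax(st[1:,4])
def fit(W,d,s,c,box,z0,z1,zp,comp=True):
    m=(d>0)&(W[...,0]>box[0])&(W[...,0]<box[1])&(W[...,1]>box[2])&(W[...,1]<box[3])&(W[...,2]>z0)&(W[...,2]<z1)
    if comp: m=big(m)
    P=onplane(s,c,zp)[m]
    return P,m,cv2.minAreaRect(P[:,:2].astype(np.float32))
E
python3 - <<'E'
from h import *
for n in ["top","scene"]:
    f=np.load(f"{n}0.npz"); W,s=cloud(f['d'],f); d=f['d']
    for nm,b,a0,a1,zp in [("lidplate",(380,560,-260,-110),9,60,18),("bar",(380,560,-260,-110),38,60,48),("rim",(540,720,70,200),130,150,140),("plat",(480,740,0,330),70,150,80),("stop",(520,720,205,245),100,150,128),("stopblk",(500,740,240,300),100,150,128)]:
        P,m,r=fit(W,d,s,f,b,a0,a1,zp); print(n,nm,m.sum(),np.round(r[0],1),np.round(r[1],1),round(r[2],2),P[:,:2].mean(0).round(1))
    u0,u1,v0,v1=(150,350,100,230) if n=="top" else (180,310,120,300)
    cv2.imwrite(f"pics/{n}_z.png",cv2.resize(np.clip(f['p'][v0:v1,u0:u1,::-1]*1.8,0,255).astype(np.uint8),None,fx=4 if n=="top" else 3,fy=4 if n=="top" else 3,interpolation=cv2.INTER_CUBIC))
E
```

```text
top lidplate 992 [ 480.6 -185.3] [109.9  80.8] 8.77 [ 480.5 -185.1]
top bar 110 [ 480.5 -184.5] [59.6 15.4] 8.19 [ 480.3 -184.8]
top rim 218 [619.4 136.7] [112.3  80.9] 4.72 [620.2 138.4]
top plat 6478 [610.6 164.3] [248.2 221.4] 87.09 [609.3 161.9]
top stop 218 [612.7 227.4] [121.9  24.8] 0.8 [616.1 226. ]
top stopblk 434 [613.3 257.6] [122.5  41.2] 0.78 [612.9 260.5]
scene lidplate 641 [ 482.9 -185.5] [110.7  82.8] 8.99 [ 483.6 -184.9]
scene bar 84 [ 484.7 -181.8] [61.5 21.8] 7.96 [ 483.8 -182.8]
scene rim 294 [622.4 138.5] [113.1  86. ] 4.43 [621.8 137.5]
scene plat 5694 [612.5 160.3] [241.3 221. ] 87.36 [614.8 164.6]
scene stop 286 [618.2 237.5] [ 29.9 122.6] 88.02 [618.9 234.5]
scene stopblk 452 [619.6 268.1] [ 44.  121.9] 89.48 [620.3 270.1]
```

View pics/top_z.png

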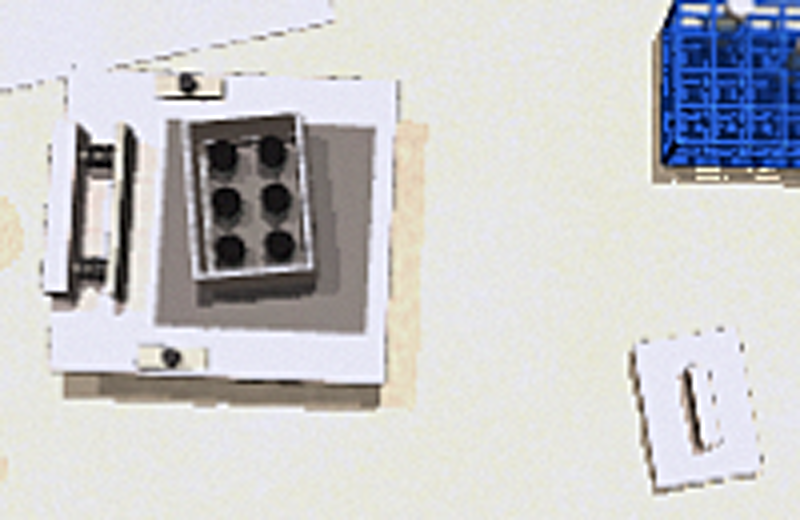

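View pics/scene_z.png

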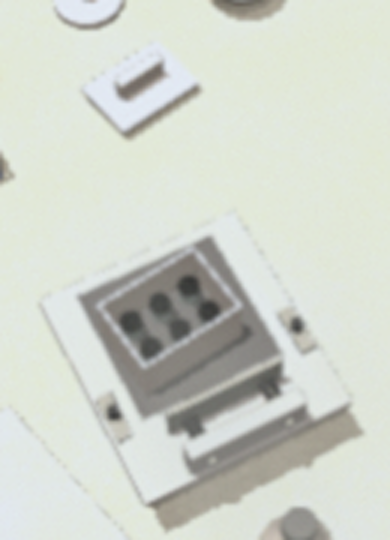

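Both cameras agree on these poses:
- **Lid:** about (481,-185), yaw +8.6°.
- **Tub:** about (620,137), yaw +4.6°.
- **Shaker:** yaw about -2.8°, so the tub is turned by about 7.4°.

The plan is to grip the lid bar, seat and press the lid, then square the tub and push it by the lid bar.

Emit:
servo_tool(
  commands=[
    {"tx": 0.0155,"ty": -0.0427,"twist": 0.0368,"gripper": 0.5},
    {"tx": 0.0155,"ty": -0.0427,"twist": 0.0368},
    {"tx": 0.0155,"ty": -0.0427,"twist": 0.0368},
    {"tx": 0.0155,"ty": -0.0427,"twist": 0.0368},
    {"tx": 0.0155,"ty": -0.0427,"twist": 0.0368},
    {"tx": 0.0155,"ty": -0.0427,"twist": 0.0368},
    {"tx": 0.0155,"ty": -0.0427,"twist": 0.0368},
    {"tx": 0.0155,"ty": -0.0427,"twist": 0.0368},
  ],
)

```text
$.commands[0]: bad value
```

Emit:
servo_tool(
  commands=[
    {"tx": 0.0155,"ty": -0.0427,"twist": 0.0368},
    {"tx": 0.0155,"ty": -0.0427,"twist": 0.0368},
    {"tx": 0.0155,"ty": -0.0427,"twist": 0.0368},
    {"tx": 0.0155,"ty": -0.0427,"twist": 0.0368},
    {"tx": 0.0155,"ty": -0.0427,"twist": 0.0368},
    {"tx": 0.0155,"ty": -0.0427,"twist": 0.0368},
    {"tx": 0.0155,"ty": -0.0427,"twist": 0.0368},
    {"tx": 0.0155,"ty": -0.0427,"twist": 0.0368},
  ],
)

```text
$.commands[0]: bad value
```

Emit:
servo_tool(
  commands=[
    {"tx": 0},
    {"tx": 0},
  ],
)

```text
$.commands[0]: bad value
```

```bash
python3 - <<'E'
from rig import *
from h import *
o=get_obs(); print(o['clock'],o['tool_pos'],o['ee_rot'].round(4).tolist(),o['joints'].round(1),o['contact_force'])
c=calibration("wrist");p,d=snapshot("wrist")
np.savez("w1.npz",p=p,d=d,**{k:np.array(v) for k,v in c.items()})
cv2.imwrite("pics/w1.png",p[:,:,::-1])
W,s=cloud(d,c)
for nm,b,a0,a1,zp in [("lidplate",(400,560,-250,-110),9,60,18),("bar",(400,560,-250,-110),36,60,48)]:
    P,m,r=fit(W,d,s,c,b,a0,a1,zp); print(nm,m.sum(),np.round(r[0],1),np.round(r[1],1),round(r[2],2),P[:,:2].mean(0).round(1),W[...,2][m].mean())
E
```

```text
0.1 [233.51235195 497.6853937  230.78119974] [[-0.0008, 0.4249, 0.9052], [-0.001, 0.9052, -0.4249], [-1.0, -0.0013, -0.0003]] [ 52.5  21.8  74.4   0.   83.9 -12.3] [ 0.02007024 -0.33308529  0.70380316]Traceback (most recent call last):
  File "<stdin>", line 9, in <module>
  File "h.py", line 21, in fit
    if comp: m=big(m)
               ~~~^^^
  File "h.py", line 18, in big
    return l==1+np.argmax(st[1:,4])
                ~~~~~~~~~^^^^^^^^^^
    return _wrapfunc(a, 'argmax', axis=axis, out=out, **kwds)
    return bound(*args, **kwds)
ValueError: attempt to get argmax of an empty sequence
```

View pics/w1.png

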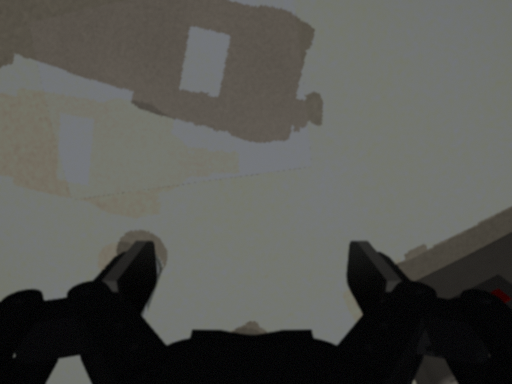

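The rows were refused, so probably every key has to be present. The arm hasn't moved, and the wrist picture shows only bare bench with the fingers at about (140,280) and (370,280).

Emit:
servo_tool(
  commands=[
    {"tx": 0.0155,"ty": -0.0427,"tz": 0.002,"twist": 0.0368,"gripper": 0.5},
    {"tx": 0.0155,"ty": -0.0427,"tz": 0.002,"twist": 0.0368,"gripper": 0.5},
    {"tx": 0.0155,"ty": -0.0427,"tz": 0.002,"twist": 0.0368,"gripper": 0.5},
    {"tx": 0.0155,"ty": -0.0427,"tz": 0.002,"twist": 0.0368,"gripper": 0.5},
    {"tx": 0.0155,"ty": -0.0427,"tz": 0.002,"twist": 0.0368,"gripper": 0.5},
    {"tx": 0.0155,"ty": -0.0427,"tz": 0.002,"twist": 0.0368,"gripper": 0.5},
    {"tx": 0.0155,"ty": -0.0427,"tz": 0.002,"twist": 0.0368,"gripper": 0.5},
    {"tx": 0.0155,"ty": -0.0427,"tz": 0.002,"twist": 0.0368,"gripper": 0.5},
  ],
)

```text
clock: 1.15
tool_pos: [357.9, 154.9, 247.4]
ee_rot: [[0.0, 0.143, 0.99], [0.0, 0.99, -0.143], [-1.0, 0.0, 0.0]]
contact_force: [0.5, 1.1, -0.4]
gripper_width: 0.499
```

Each move tracks well.

Emit:
servo_tool(
  commands=[
    {"tx": 0.0155,"ty": -0.0427,"tz": 0.0,"twist": 0.0368,"gripper": 0.5},
    {"tx": 0.0155,"ty": -0.0427,"tz": 0.0,"twist": 0.0368,"gripper": 0.5},
    {"tx": 0.0155,"ty": -0.0427,"tz": 0.0,"twist": 0.0368,"gripper": 0.5},
    {"tx": 0.0155,"ty": -0.0427,"tz": 0.0,"twist": 0.0368,"gripper": 0.5},
    {"tx": 0.0155,"ty": -0.0427,"tz": 0.0,"twist": 0.0368,"gripper": 0.5},
    {"tx": 0.0155,"ty": -0.0427,"tz": 0.0,"twist": 0.0368,"gripper": 0.5},
    {"tx": 0.0155,"ty": -0.0427,"tz": 0.0,"twist": 0.0368,"gripper": 0.5},
    {"tx": 0.0155,"ty": -0.0427,"tz": 0.0,"twist": 0.0368,"gripper": 0.5},
  ],
)

```text
clock: 2.15
tool_pos: [481.9, -186.8, 247.1]
ee_rot: [[-0.0, -0.15, 0.989], [0.0, 0.989, 0.15], [-1.0, 0.0, -0.0]]
contact_force: [0.2, 0.6, 0.3]
gripper_width: 0.5
```

Emit:
servo_tool(
  commands=[
    {"tx": 0,"ty": 0,"tz": -0.02,"twist": 0,"gripper": 0.5},
    {"tx": 0,"ty": 0,"tz": 0,"twist": 0,"gripper": 0.5},
    {"tx": 0,"ty": 0,"tz": 0,"twist": 0,"gripper": 0.5},
  ],
)

```text
clock: 2.52
tool_pos: [481.7, -185.0, 228.0]
ee_rot: [[0.001, -0.15, 0.989], [-0.0, 0.989, 0.15], [-1.0, -0.0, 0.0]]
contact_force: [0.4, -0.9, -0.1]
gripper_width: 0.502
```

```bash
cat > w.py <<'E'
from rig import *
from h import *
import sys
n=sys.argv[1]
o=get_obs(); print(round(o['clock'],2),o['tool_pos'].round(1),'jaw yaw',np.degrees(np.arctan2(o['ee_rot'][1,1],o['ee_rot'][0,1])).round(2),o['joints'].round(1),o['contact_force'].round(1),o['gripper_width'])
c=calibration("wrist");p,d=snapshot("wrist")
np.savez(n+".npz",p=p,d=d,**{k:np.array(v) for k,v in c.items()})
cv2.imwrite(f"pics/{n}.png",np.clip(p[:,:,::-1]*1.5,0,255))
E
python3 w.py w2; python3 - <<'E'
from h import *
c=np.load("w2.npz");d=c['d'];W,s=cloud(d,c)
for nm,b,a0,a1,zp in [("lidplate",(400,560,-250,-110),9,60,18),("bar",(400,560,-250,-110),36,60,48)]:
    P,m,r=fit(W,d,s,c,b,a0,a1,zp); print(nm,m.sum(),np.round(r[0],1),np.round(r[1],1),round(r[2],2),P[:,:2].mean(0).round(1),W[...,2][m].mean())
E
```

```text
2.52 [ 481.7 -185.   228. ] jaw yaw 98.62 [ -34.2   18.5   80.     0.    81.4 -132.8] [ 0.4 -0.9 -0.1] 0.5021450317131239
lidplate 7026 [ 483.4 -187.3] [109.8  80. ] 8.67 [ 481.4 -187.6] 21.491333550070056
bar 803 [ 482.8 -187.2] [59.4 13.6] 8.69 [ 482.4 -187.2] 47.76829680400742[ WARN:0@0.818] global loadsave.cpp:1063 imwrite_ Unsupported depth image for selected encoder is fallbacked to CV_8U.
```

View pics/w2.png

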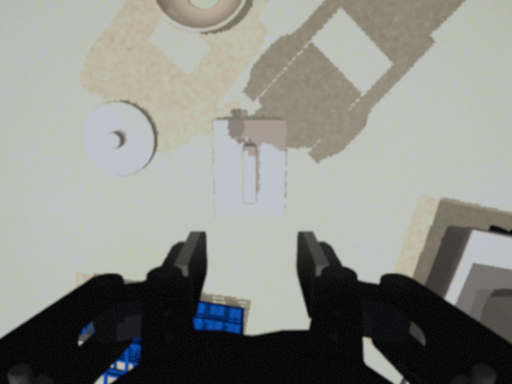

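The wrist view shows the bar at (250,173), lined up with the middle of the jaws. I'll descend and grip.

Emit:
servo_tool(
  commands=[
    {"tx": 0.0003,"ty": -0.001,"tz": -0.04,"twist": 0,"gripper": 0.5},
    {"tx": 0,"ty": 0,"tz": -0.04,"twist": 0,"gripper": 0.5},
    {"tx": 0,"ty": 0,"tz": -0.04,"twist": 0,"gripper": 0.5},
    {"tx": 0,"ty": 0,"tz": -0.03,"twist": 0,"gripper": 0.5},
    {"tx": 0,"ty": 0,"tz": -0.02,"twist": 0,"gripper": 0.5},
    {"tx": 0,"ty": 0,"tz": -0.015,"twist": 0,"gripper": 0.5},
    {"tx": 0,"ty": 0,"tz": -0.012,"twist": 0,"gripper": 0.5},
    {"tx": 0,"ty": 0,"tz": 0,"twist": 0,"gripper": 0.5},
  ],
)

```text
clock: 3.58
tool_pos: [482.0, -186.1, 30.2]
ee_rot: [[-0.001, -0.15, 0.989], [0.0, 0.989, 0.15], [-1.0, 0.0, -0.0]]
contact_force: [1.1, 0.6, -0.3]
gripper_width: 0.498
```

Emit:
servo_tool(
  commands=[
    {"tx": 0,"ty": 0,"tz": -0.009,"twist": 0,"gripper": 0.5},
    {"tx": 0,"ty": 0,"tz": 0,"twist": 0,"gripper": 0.5},
  ],
)

```text
clock: 3.82
tool_pos: [481.8, -186.2, 21.1]
ee_rot: [[-0.0, -0.149, 0.989], [0.0, 0.989, 0.149], [-1.0, 0.0, -0.0]]
contact_force: [-0.6, 0.0, 0.3]
gripper_width: 0.5
```

Emit:
servo_tool(
  commands=[
    {"tx": 0,"ty": 0,"tz": 0,"twist": 0,"gripper": 0},
    {"tx": 0,"ty": 0,"tz": 0,"twist": 0,"gripper": 0},
    {"tx": 0,"ty": 0,"tz": 0,"twist": 0,"gripper": 0},
    {"tx": 0,"ty": 0,"tz": 0,"twist": 0,"gripper": 0},
    {"tx": 0,"ty": 0,"tz": 0,"twist": 0,"gripper": 0},
  ],
  squeeze=60,
)

```text
clock: 4.45
tool_pos: [482.1, -186.4, 21.7]
ee_rot: [[0.001, -0.149, 0.989], [-0.0, 0.989, 0.149], [-1.0, -0.0, 0.001]]
contact_force: [-0.6, 1.2, 6.4]
gripper_width: 0.151
```

Gripped: the opening of 0.15 is about 13 mm, and the bar is 14 mm thick. I'll lift and check with a picture.

Emit:
servo_tool(
  commands=[
    {"tx": 0,"ty": 0,"tz": 0.02,"twist": 0,"gripper": 0},
    {"tx": 0,"ty": 0,"tz": 0.03,"twist": 0,"gripper": 0},
    {"tx": 0,"ty": 0,"tz": 0.04,"twist": 0,"gripper": 0},
    {"tx": 0,"ty": 0,"tz": 0.05,"twist": 0,"gripper": 0},
    {"tx": 0,"ty": 0,"tz": 0.05,"twist": 0,"gripper": 0},
    {"tx": 0,"ty": 0,"tz": 0.05,"twist": 0,"gripper": 0},
    {"tx": 0,"ty": 0,"tz": 0.04,"twist": 0,"gripper": 0},
    {"tx": 0,"ty": 0,"tz": 0,"twist": 0,"gripper": 0},
  ],
)

```text
clock: 5.45
tool_pos: [482.5, -186.7, 303.8]
ee_rot: [[0.005, -0.15, 0.989], [-0.003, 0.989, 0.15], [-1.0, -0.004, 0.004]]
contact_force: [-0.1, 0.3, -1.4]
gripper_width: 0.149
```

Emit:
servo_tool(
  commands=[
    {"tx": 0.017,"ty": 0.04,"tz": 0.0,"twist": -0.00875,"gripper": 0},
    {"tx": 0.017,"ty": 0.04,"tz": 0.0,"twist": -0.00875,"gripper": 0},
    {"tx": 0.017,"ty": 0.04,"tz": 0.0,"twist": -0.00875,"gripper": 0},
    {"tx": 0.017,"ty": 0.04,"tz": 0.0,"twist": -0.00875,"gripper": 0},
    {"tx": 0.017,"ty": 0.04,"tz": 0.0,"twist": -0.00875,"gripper": 0},
    {"tx": 0.017,"ty": 0.04,"tz": 0.0,"twist": -0.00875,"gripper": 0},
    {"tx": 0.017,"ty": 0.04,"tz": 0.0,"twist": -0.00875,"gripper": 0},
    {"tx": 0.017,"ty": 0.04,"tz": 0.0,"twist": -0.00875,"gripper": 0},
  ],
)

```text
clock: 6.45
tool_pos: [618.1, 135.0, 299.4]
ee_rot: [[-0.003, -0.08, 0.997], [-0.0, 0.997, 0.08], [-1.0, 0.0, -0.003]]
contact_force: [0.1, 0.7, 0.1]
gripper_width: 0.152
```

Emit:
servo_tool(
  commands=[
    {"tx": 0.02,"ty": 0.0,"tz": 0.0,"twist": 0,"gripper": 0},
    {"tx": 0.02,"ty": 0.0,"tz": 0.0,"twist": 0,"gripper": 0},
    {"tx": 0.0,"ty": 0.0,"tz": 0.0,"twist": 0,"gripper": 0},
    {"tx": 0.0,"ty": 0.0,"tz": 0.0,"twist": 0,"gripper": 0},
  ],
)

```text
clock: 6.95
tool_pos: [657.4, 133.6, 300.4]
ee_rot: [[-0.002, -0.08, 0.997], [-0.0, 0.997, 0.08], [-1.0, 0.0, -0.002]]
contact_force: [-1.1, -0.1, 0.0]
gripper_width: 0.152
```

```bash
python3 w.py w3 2>/dev/null; python3 - <<'E'
from rig import *
from h import *
for n in ["top","scene"]:
    p,d=snapshot(n);np.savez(f"{n}1.npz",p=p,d=d,**{k:np.array(v) for k,v in calibration(n).items()})
    cv2.imwrite(f"pics/{n}1.png",np.clip(p[:,:,::-1]*1.6,0,255).astype(np.uint8))
E
```

```text
6.95 [657.4 133.6 300.4] jaw yaw 94.58 [  1.4  33.4  43.4  -0.  103.3 -93.2] [-1.1 -0.1  0. ] 0.1520331506932255
```

View pics/w3.png

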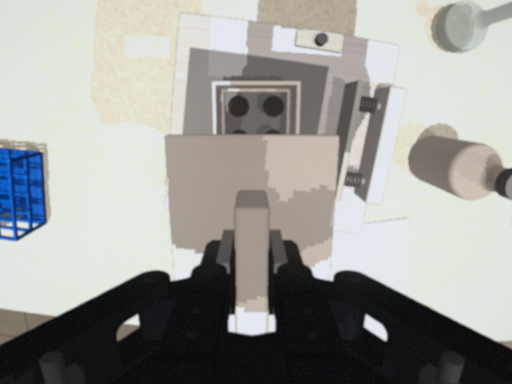

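View pics/scene1.png

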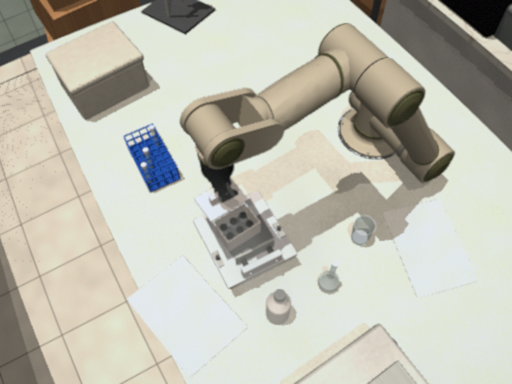

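The wrist picture shows the lid held at (252,190) and the tub's -x part behind it: rim x 212–301, near edge at row 81. I'll measure both from this one picture.

```bash
python3 - <<'E'
from h import *
c=np.load("w3.npz");d=c['d'];W,s=cloud(d,c)
th=np.radians(4.6);ux=np.array([np.cos(th),np.sin(th)]);uy=np.array([-ux[1],ux[0]])
tcp=np.array([657.4,133.6])
ml=(d>0)&(abs(W[...,2]-297)<9)&(np.mgrid[:384,:512][0]<215); ml=big(ml)
print("lid plate z",np.median(W[...,2][ml]), "px",ml.sum())
zs=np.median(W[...,2][ml])
def edges(mask,z,name):
    P=onplane(s,c,z)[...,:2]
    ys,xs=np.nonzero(mask)
    L=[];R=[];F=[]
    for v in range(ys.min()+4,ys.max()-3):
        r=np.nonzero(mask[v])[0]
        if len(r): L.append(P[v,r[0]]);R.append(P[v,r[-1]])
    for u in range(np.percentile(xs,10).astype(int),np.percentile(xs,90).astype(int)):
        r=np.nonzero(mask[:,u])[0]
        if len(r): F.append(P[r[0],u])
    for k,E in (("L",L),("R",R),("F",F)):
        E=np.array(E);a=E-tcp
        vx,vy,_,_=cv2.fitLine(E.astype(np.float32),cv2.DIST_HUBER,0,.01,.01).ravel()
        print(name,k,"along ux med",np.median(a@ux).round(2),"uy med",np.median(a@uy).round(2),"uy end",np.median(E@uy).round(2),"ang",np.degrees(np.arctan2(vy,vx)).round(2),len(E))
edges(ml,zs,"lid")
mt=(d>0)&(abs(W[...,2]-140)<9)&(W[...,0]>540)&(W[...,0]<700)&(W[...,1]>80)&(W[...,1]<200)
mt[132:]=False; mt=big(mt); print(mt.sum(),np.median(W[...,2][mt]))
edges(mt,140,"tub")
# shaker orientation / stop face: use platform edge etc
mp=(d>0)&(abs(W[...,2]-80)<8)&(W[...,0]>480)&(W[...,0]<740)
mp=big(mp); edges(mp,80,"plat")
E
```

```text
lid plate z 296.7667682875096 px 13022
lid L along ux med -35.28 uy med -39.64 uy end 40.81 ang 3.82 73
lid R along ux med -35.36 uy med 39.29 uy end 119.74 ang 4.42 73
lid F along ux med -53.64 uy med -0.52 uy end 79.92 ang -85.35 138
772 139.92952099880233
tub L along ux med -67.29 uy med -35.98 uy end 44.47 ang 5.13 43
tub R along ux med -67.4 uy med 43.16 uy end 123.6 ang 6.4 43
tub F along ux med -89.33 uy med 2.95 uy end 83.4 ang -85.31 85
plat L along ux med -103.15 uy med -84.02 uy end -3.57 ang -2.63 115
plat R along ux med -105.1 uy med 130.94 uy end 211.39 ang -40.36 115
plat F along ux med -152.55 uy med 23.85 uy end 104.3 ang 87.16 176
```

The lid needs to move (-35.9, +0.9) mm to come over the tub, and the yaws agree to 0.1°.

Emit:
servo_tool(
  commands=[
    {"tx": -0.012,"ty": 0.0003,"tz": 0,"twist": 0,"gripper": 0},
    {"tx": -0.012,"ty": 0.0003,"tz": -0.03,"twist": 0,"gripper": 0},
    {"tx": -0.0119,"ty": 0.0003,"tz": -0.03,"twist": 0,"gripper": 0},
    {"tx": 0,"ty": 0,"tz": -0.03,"twist": 0,"gripper": 0},
    {"tx": 0,"ty": 0,"tz": -0.02,"twist": 0,"gripper": 0},
    {"tx": 0,"ty": 0,"tz": -0.015,"twist": 0,"gripper": 0},
    {"tx": 0,"ty": 0,"tz": 0,"twist": 0,"gripper": 0},
    {"tx": 0,"ty": 0,"tz": 0,"twist": 0,"gripper": 0},
  ],
)

```text
clock: 8.1
tool_pos: [622.4, 134.6, 177.3]
ee_rot: [[0.002, -0.08, 0.997], [0.0, 0.997, 0.08], [-1.0, -0.0, 0.002]]
contact_force: [-0.2, 0.2, -0.6]
gripper_width: 0.152
```

```bash
python3 w.py w4 2>/dev/null; python3 - <<'E'
from rig import *
from h import *
for n in ["top","scene"]:
    p,d=snapshot(n);np.savez(f"{n}2.npz",p=p,d=d,**{k:np.array(v) for k,v in calibration(n).items()})
    q=p[130:310,150:330] if n=="scene" else p[60:240,100:300]
    cv2.imwrite(f"pics/{n}2.png",cv2.resize(np.clip(q[:,:,::-1]*1.6,0,255).astype(np.uint8),None,fx=3,fy=3))
E
```

```text
8.1 [622.4 134.6 177.3] jaw yaw 94.58 [  1.6  32.8  64.6   0.   82.6 -93. ] [-0.2  0.2 -0.6] 0.1516489552499832
```

View pics/scene2.png

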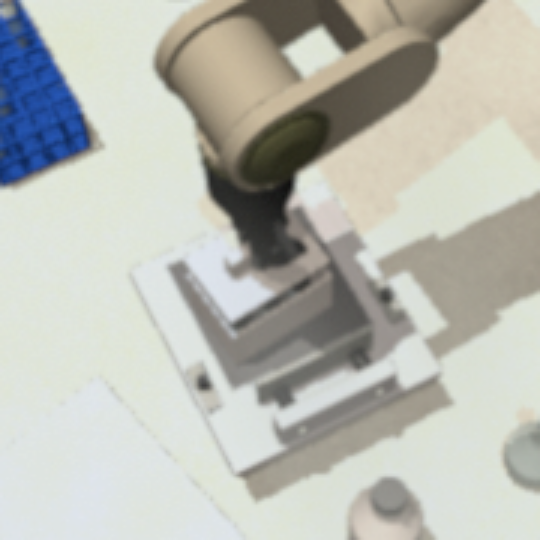

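View pics/w4.png

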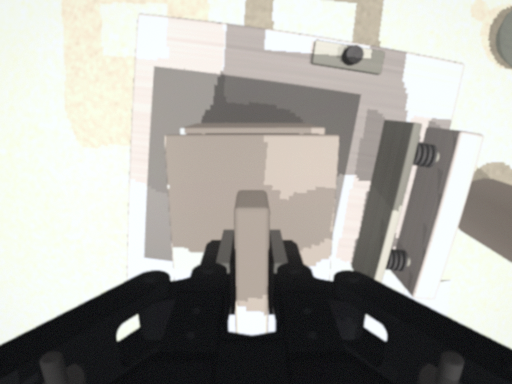

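The lid sits centred above the tub: rim corners at x 181–325, lid at 165–338. A quick numeric check of the front edge and sideways offset before inserting.

```bash
python3 - <<'E'
from h import *
c=np.load("w4.npz");d=c['d'];W,s=cloud(d,c)
th=np.radians(4.65);ux=np.array([np.cos(th),np.sin(th)]);uy=np.array([-ux[1],ux[0]]);tcp=np.array([622.4,134.6])
v,u=np.mgrid[:384,:512]
print(W[115:145,230,2].round(0), W[115:145,290,2].round(0))
ml=big((d>0)&(abs(W[...,2]-173.7)<8)&(v<215)&(v>125)&(u>150)&(u<350))
mt=big((d>0)&(abs(W[...,2]-140)<9)&(v<135)&(v>110)&(u>150)&(u<350))
for n,m,z in (("lid",ml,173.7),("tub",mt,140)):
    a=onplane(s,c,z)[...,:2][m]-tcp; A=a@ux;B=a@uy
    print(n,m.sum(),W[...,2][m].mean(),"F",np.percentile(A,[0,1,5]).round(1),"uy",np.percentile(B,[0,.5,99.5,100]).round(1))
    F=np.array([onplane(s,c,z)[np.nonzero(m[:,k])[0][0],k,:2]-tcp for k in range(195,310)]); print(np.median(F@ux))
E
```

```text
[ 80.  79.  81.  80.  81.  79.  81.  79.  92. 106. 118. 128. 139. 139.
 140. 139. 140. 141.  90. 171. 173. 174. 174. 174. 173. 174. 173. 174.
 174. 174.] [ 81.  79.  81.  80.  81.  81.  80.  80.  93. 107. 119. 130. 138. 139.
 139. 141. 140. 140.  90. 171. 173. 174. 174. 173. 174. 172. 174. 173.
 174. 173.]
lid 13002 173.5796153083554 F [-53.8 -53.6 -52.3] uy [-40.  -39.5  39.1  39.5]
-53.6269480553228
tub 878 139.84492660973513 F [-54.9 -54.9 -54.8] uy [-39.8 -39.7  39.5  40. ]
-54.78881649548257
```

It's within 1 mm. I'll shift -1 mm in x and insert.

Emit:
servo_tool(
  commands=[
    {"tx": -0.001,"ty": 0,"tz": -0.008,"twist": 0,"gripper": 0},
    {"tx": 0,"ty": 0,"tz": -0.006,"twist": 0,"gripper": 0},
    {"tx": 0,"ty": 0,"tz": -0.005,"twist": 0,"gripper": 0},
    {"tx": 0,"ty": 0,"tz": -0.003,"twist": 0,"gripper": 0},
    {"tx": 0,"ty": 0,"tz": 0,"twist": 0,"gripper": 0},
  ],
)

```text
clock: 8.88
tool_pos: [621.0, 134.6, 154.1]
ee_rot: [[-0.0, -0.08, 0.997], [-0.0, 0.997, 0.08], [-1.0, 0.0, -0.0]]
contact_force: [1.0, -0.2, -0.7]
gripper_width: 0.151
```

Emit:
servo_tool(
  commands=[
    {"tx": 0,"ty": 0,"tz": -0.0025,"twist": 0,"gripper": 0},
    {"tx": 0,"ty": 0,"tz": -0.0015,"twist": 0,"gripper": 0},
    {"tx": 0,"ty": 0,"tz": 0,"twist": 0,"gripper": 0},
  ],
)

```text
clock: 9.25
tool_pos: [621.0, 134.6, 150.2]
ee_rot: [[-0.0, -0.08, 0.997], [-0.0, 0.997, 0.08], [-1.0, -0.0, -0.0]]
contact_force: [-0.1, 0.2, -1.1]
gripper_width: 0.153
```

Emit:
servo_tool(
  commands=[
    {"tx": 0,"ty": 0,"tz": -0.001,"twist": 0,"gripper": 0},
    {"tx": 0,"ty": 0,"tz": 0,"twist": 0,"gripper": 0},
  ],
)

```text
clock: 9.5
tool_pos: [621.2, 134.6, 149.8]
ee_rot: [[0.001, -0.08, 0.997], [-0.0, 0.997, 0.08], [-1.0, -0.0, 0.001]]
contact_force: [-1.1, -0.5, 3.7]
gripper_width: 0.153
```

Emit:
servo_tool(
  commands=[
    {"tx": 0,"ty": 0,"tz": -0.001,"twist": 0,"gripper": 0},
    {"tx": 0,"ty": 0,"tz": 0,"twist": 0,"gripper": 0},
  ],
)

```text
clock: 9.75
tool_pos: [621.2, 134.6, 149.8]
ee_rot: [[0.002, -0.08, 0.997], [-0.0, 0.997, 0.08], [-1.0, -0.0, 0.002]]
contact_force: [-4.9, -0.4, 10.2]
gripper_width: 0.149
```

Emit:
servo_tool(
  commands=[
    {"tx": 0,"ty": 0,"tz": -0.0015,"twist": 0,"gripper": 0},
    {"tx": 0,"ty": 0,"tz": 0,"twist": 0,"gripper": 0},
    {"tx": 0,"ty": 0,"tz": 0,"twist": 0,"gripper": 0},
    {"tx": 0,"ty": 0,"tz": 0,"twist": 0,"gripper": 0},
  ],
)

```text
clock: 10.25
tool_pos: [621.2, 134.6, 149.8]
ee_rot: [[0.003, -0.08, 0.997], [-0.0, 0.997, 0.08], [-1.0, -0.0, 0.003]]
contact_force: [-7.5, 0.1, 18.6]
gripper_width: 0.15
```

```bash
python3 w.py w5 2>/dev/null; python3 - <<'E'
from h import *
c=np.load("w5.npz");d=c['d'];W,s=cloud(d,c)
th=np.radians(4.65);ux=np.array([np.cos(th),np.sin(th)]);uy=np.array([-ux[1],ux[0]])
v,u=np.mgrid[:384,:512]
m=big((d>0)&(abs(W[...,2]-146)<10)&(v<215)&(u>150)&(u<350)); P=W[m]
A=np.c_[P[:,:2]@ux-600,P[:,:2]@uy-85,np.ones(len(P))]
print("plate plane slope ux,uy,z",np.linalg.lstsq(A,P[:,2],rcond=None)[0],np.median(P[:,2]))
for k in (200,250,300): print(W[110:145,k,2].round(0))
E
```

```text
10.25 [621.2 134.6 149.8] jaw yaw 94.59 [  1.6  33.9  67.2  -0.   78.7 -93. ] [-7.5  0.1 18.6] 0.14992538187581345
plate plane slope ux,uy,z [ 2.15138408e-02 -1.08676707e-03  1.46184865e+02] 146.09869291352572
[ 81.  80.  80.  80.  80.  80.  81.  80.  80.  82.  79.  80.  81.  81.
  81.  79.  82.  92. 101. 110. 118. 125. 133. 139. 144. 146. 144. 146.
 147. 146. 146. 146. 146. 146. 146.]
[ 81.  81.  80.  81.  80.  80.  81.  81.  80.  80.  80.  80.  79.  79.
  80.  80.  82.  93. 102. 109. 119. 125. 132. 138. 145. 146. 146. 146.
 147. 146. 145. 146. 146. 147. 146.]
[ 81.  80.  81.  80.  81.  81.  79.  81.  80.  80.  81.  80.  79.  81.
  79.  80.  81.  92. 101. 111. 119. 126. 133. 138. 145. 146. 147. 146.
 145. 146. 146. 146. 147. 146. 147.]
```

View pics/w5.png

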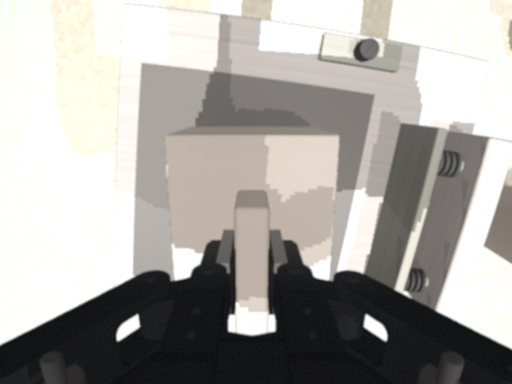

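The lid is seated flush: plate top at 146 mm, tilt about 0.02, pressed with 18.6 N for over 0.5 s. I'll ease the press to about 6 N, square the tub, and measure the gap to the stop.

Emit:
servo_tool(
  commands=[
    {"tx": 0,"ty": 0,"tz": 0.001,"twist": 0,"gripper": 0},
    {"tx": 0,"ty": 0,"tz": 0.001,"twist": 0,"gripper": 0},
    {"tx": 0,"ty": 0,"tz": 0,"twist": -0.032,"gripper": 0},
    {"tx": 0,"ty": 0,"tz": 0,"twist": -0.032,"gripper": 0},
    {"tx": 0,"ty": 0,"tz": 0,"twist": -0.032,"gripper": 0},
    {"tx": 0,"ty": 0,"tz": 0,"twist": -0.032,"gripper": 0},
    {"tx": 0,"ty": 0,"tz": 0,"twist": 0,"gripper": 0},
  ],
  squeeze=80,
)

```text
clock: 11.18
tool_pos: [621.7, 134.7, 149.8]
ee_rot: [[0.002, 0.048, 0.999], [0.0, 0.999, -0.048], [-1.0, 0.0, 0.002]]
contact_force: [-0.2, -0.3, 7.7]
gripper_width: 0.147
```

```bash
python3 w.py w6 2>/dev/null; python3 - <<'E'
from h import *
c=np.load("w6.npz");d=c['d'];W,s=cloud(d,c)
th=np.radians(-2.75);ux=np.array([np.cos(th),np.sin(th)]);uy=np.array([-ux[1],ux[0]])
v,u=np.mgrid[:384,:512]
def line(P,n):
    vx,vy,x,y=cv2.fitLine(P.astype(np.float32),cv2.DIST_HUBER,0,.01,.01).ravel(); print(n,"ang",np.degrees(np.arctan2(vy,vx)).round(2),"uy",np.median(P@uy).round(2),np.min(P@ux).round(1),np.max(P@ux).round(1))
ml=big((d>0)&(abs(W[...,2]-146)<8)&(v<215)&(u>130)&(u<360))
Q=onplane(s,c,146)[...,:2]
r=[np.nonzero(ml[k])[0] for k in range(150,210)]
line(np.array([Q[k+150,x[-1]] for k,x in enumerate(r)]),"lid R"); line(np.array([Q[k+150,x[0]] for k,x in enumerate(r)]),"lid L")
ms=(d>0)&(W[...,2]>121)&(W[...,2]<135)&(u>360)
yy=(W[...,:2]@uy); P=W[ms&(yy>190)&(yy<225)]
print("stop top",len(P),np.percentile(P[:,:2]@uy,[1,5,25,50,75,95,99]).round(1),np.percentile(P[:,:2]@ux,[1,99]).round(1))
mp=(d>0)&(abs(W[...,2]-80)<6); mp=big(mp)
# platform left edge (-y)
Q=onplane(s,c,80)[...,:2]
line(np.array([Q[k,np.nonzero(mp[k])[0][0]] for k in range(80,200)]),"plat -y edge")
cv2.imwrite("pics/ms.png",ms.astype(np.uint8)*255)
E
```

```text
11.18 [621.7 134.7 149.8] jaw yaw 87.23 [  1.6  33.9  67.1   0.   78.8 -85.6] [-0.2 -0.3  7.7] 0.14745518747285688
lid R ang -2.81 uy 203.54 568.0 596.3
lid L ang -3.39 uy 124.5 568.0 596.4Traceback (most recent call last):
  File "<stdin>", line 13, in <module>
    return _quantile_unchecked(
        a, q, axis, out, overwrite_input, method, keepdims, weights)
    return _ureduce(a,
                    func=_quantile_ureduce_func,
    ...<5 lines>...
                    overwrite_input=overwrite_input,
                    method=method)
    r = func(a, **kwargs)
    result = _quantile(arr,
                       quantiles=q,
    ...<2 lines>...
                       out=out,
                       weights=wgt)
    slices_having_nans = np.isnan(arr[-1, ...])
                                  ~~~^^^^^^^^^
IndexError: index -1 is out of bounds for axis 0 with size 0
```

View pics/w6.png

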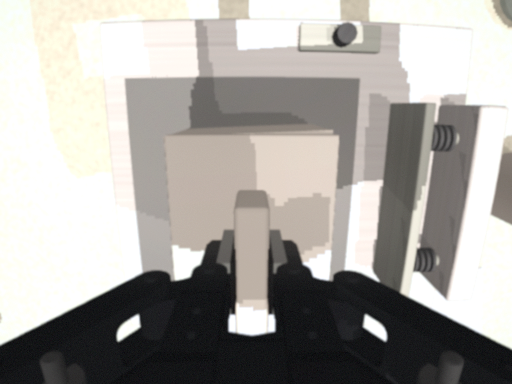

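```bash
python3 - <<'E'
from h import *
c=np.load("w6.npz");d=c['d'];W,s=cloud(d,c)
th=np.radians(-2.75);ux=np.array([np.cos(th),np.sin(th)]);uy=np.array([-ux[1],ux[0]])
v,u=np.mgrid[:384,:512]
m=(d>0)&(abs(W[...,2]-125)<7)&(u>360)&(v>95)&(v<260)
P=W[m];b=P[:,:2]@uy
print(np.histogram(b,bins=np.arange(215,300,3)))
# front face of stop: points z 90..120
m=(d>0)&(W[...,2]>88)&(W[...,2]<122)&(u>370)&(v>120)&(v<260); b=W[m][:,:2]@uy
print("face",np.histogram(b,bins=np.arange(205,290,3)), "plate pts")
g=m&(W[...,:2]@uy<240); A=np.c_[W[g][:,0]-600,W[g][:,2]-100,np.ones(g.sum())]; print(np.linalg.lstsq(A,W[g][:,1],rcond=None)[0],np.median(W[g][:,:2]@uy))
# tub front wall (faces -x): 
m=(d>0)&(W[...,2]>88)&(W[...,2]<134)&(v>110)&(v<140)&(u>160)&(u<345)
g=big(m);A=np.c_[W[g][:,1]-134,W[g][:,2]-110,np.ones(g.sum())];r=np.linalg.lstsq(A,W[g][:,0],rcond=None)[0];print("tub front wall dx/dy deg",np.degrees(np.arctan(r[0])),r,g.sum())
mp=big((d>0)&(abs(W[...,2]-80)<6));Q=onplane(s,c,80)[...,:2]
E=np.array([Q[k,np.nonzero(mp[k])[0][0]] for k in range(80,200)]);vx,vy,_,_=cv2.fitLine(E.astype(np.float32),cv2.DIST_HUBER,0,.01,.01).ravel();print("plat -y",np.degrees(np.arctan(vy/vx)),np.median(E@uy))
E=np.array([Q[np.nonzero(mp[:,k])[0][0],k] for k in range(200,290)]);vx,vy,_,_=cv2.fitLine(E.astype(np.float32),cv2.DIST_HUBER,0,.01,.01).ravel();print("plat -x edge",np.degrees(np.arctan(-vx/vy)),np.median(E@ux))
cv2.imwrite("pics/w6z.png",cv2.resize(np.clip(c['p'][100:220,140:360,::-1]*1.5,0,255).astype(np.uint8),None,fx=3.5,fy=3.5))
E
```

```text
(array([   0,    0,    0,    0,    0,    0,    0,    0,    0,    0,    0,
          0, 1734,  837,  382,    0,    0,    0,    0,    0,    0,    0,
          0,  627, 1174,  722,  726,  716]), array([215, 218, 221, 224, 227, 230, 233, 236, 239, 242, 245, 248, 251,
       254, 257, 260, 263, 266, 269, 272, 275, 278, 281, 284, 287, 290,
       293, 296, 299]))
face (array([   0,    0,    0,    0,    0,    0,    0,    0,    0,    0,    0,
          0,    0,    0,    0, 2377, 1105,    0,    0,    0,    0,  121,
        186,  148,  142,  227,  134, 3944]), array([205, 208, 211, 214, 217, 220, 223, 226, 229, 232, 235, 238, 241,
       244, 247, 250, 253, 256, 259, 262, 265, 268, 271, 274, 277, 280,
       283, 286, 289])) plate pts
[0. 0. 0.] nan
tub front wall dx/dy deg 0.4614929183633286 [8.05474509e-03 1.26277952e-03 5.67833477e+02] 769
plat -y -2.9776886 68.93130853209074
plat -x edge -2.6758604 495.8685699402736
  return _methods._mean(a, axis=axis, dtype=dtype,
  ret = ret.dtype.type(ret / rcount)
```

View pics/w6z.png

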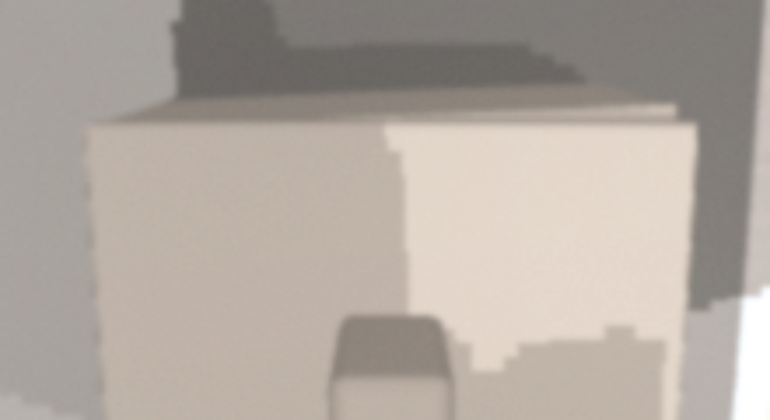

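The tub lags the lid by about 2.3° because of the play in the mouth: its front wall reads -0.5° against -2.8° for the lid. I'll over-twist to square it, then slide it most of the roughly 48 mm gap.

Emit:
servo_tool(
  commands=[
    {"tx": 0,"ty": 0,"tz": 0,"twist": -0.02,"gripper": 0},
    {"tx": 0,"ty": 0,"tz": 0,"twist": -0.02,"gripper": 0},
    {"tx": 0.0002,"ty": 0.005,"tz": 0,"twist": 0,"gripper": 0},
    {"tx": 0.0003,"ty": 0.006,"tz": 0,"twist": 0,"gripper": 0},
    {"tx": 0.0003,"ty": 0.006,"tz": 0,"twist": 0,"gripper": 0},
    {"tx": 0.0003,"ty": 0.006,"tz": 0,"twist": 0,"gripper": 0},
    {"tx": 0.0003,"ty": 0.006,"tz": 0,"twist": 0,"gripper": 0},
    {"tx": 0.0002,"ty": 0.005,"tz": 0,"twist": 0,"gripper": 0},
  ],
)

```text
clock: 12.22
tool_pos: [623.5, 167.2, 150.0]
ee_rot: [[0.003, 0.089, 0.996], [-0.003, 0.996, -0.089], [-1.0, -0.002, 0.003]]
contact_force: [0.2, -9.2, 8.6]
gripper_width: 0.148
```

Emit:
servo_tool(
  commands=[
    {"tx": 0,"ty": 0.003,"tz": 0,"twist": 0,"gripper": 0},
    {"tx": 0,"ty": 0,"tz": 0,"twist": 0,"gripper": 0},
  ],
)

```text
clock: 12.48
tool_pos: [623.6, 170.6, 149.9]
ee_rot: [[0.003, 0.089, 0.996], [-0.002, 0.996, -0.089], [-1.0, -0.001, 0.003]]
contact_force: [1.3, -3.9, 6.3]
gripper_width: 0.15
```

```bash
python3 w.py w7 2>/dev/null; cat > m.py <<'E'
from h import *
import sys
c=np.load(sys.argv[1]+".npz");d=c['d'];W,s=cloud(d,c)
th=np.radians(-2.75);ux=np.array([np.cos(th),np.sin(th)]);uy=np.array([-ux[1],ux[0]])
v,u=np.mgrid[:384,:512]
m=(d>0)&(W[...,2]>88)&(W[...,2]<122)&(u>345)&(v>100)&(v<260); b=W[...,:2]@uy
g=m&(b<268)&(b>240)&(W[...,0]>560); P=W[g]
if len(P)>20: print("face uy",np.percentile(b[g],[2,10,50]).round(1),len(P))
g=(d>0)&(abs(W[...,2]-127)<6)&(u>330)&(b>245)&(b<275); print("top uy",np.percentile(b[g],[1,5,50,95]).round(1),g.sum())
m=(d>0)&(W[...,2]>88)&(W[...,2]<134)&(v>100)&(v<140)&(u>160)&(u<345)&(b<245)
g=big(m);A=np.c_[W[g][:,1]-134,W[g][:,2]-110,np.ones(g.sum())];r=np.linalg.lstsq(A,W[g][:,0],rcond=None)[0];print("tub yaw deg",-np.degrees(np.arctan(r[0])),g.sum())
ml=big((d>0)&(abs(W[...,2]-146)<8)&(v<215)&(u>130)&(u<360));Q=onplane(s,c,146)[...,:2]
x=[np.nonzero(ml[k])[0] for k in range(150,210)]
R=np.array([Q[k+150,y[-1]] for k,y in enumerate(x)]);L=np.array([Q[k+150,y[0]] for k,y in enumerate(x)])
P=W[ml];A=np.c_[P[:,:2]@ux-600,P[:,:2]@uy-200,np.ones(len(P))]
print("lid uy R,L",np.median(R@uy),np.median(L@uy),"plate plane",np.linalg.lstsq(A,P[:,2],rcond=None)[0].round(4))
E
python3 m.py w7
```

```text
12.47 [623.6 170.6 149.9] jaw yaw 84.91 [  4.9  35.   65.1  -0.1  79.7 -80. ] [ 1.3 -3.9  6.3] 0.1501861868595682
face uy [252.5 252.8 264.6] 303
top uy [252.5 252.7 254.7 258.3] 2510
tub yaw deg -4.9236267667540075 722
lid uy R,L 240.7585900516442 161.20479589428976 plate plane [ 3.060000e-02 -1.600000e-03  1.466271e+02]
```

View pics/w7.png

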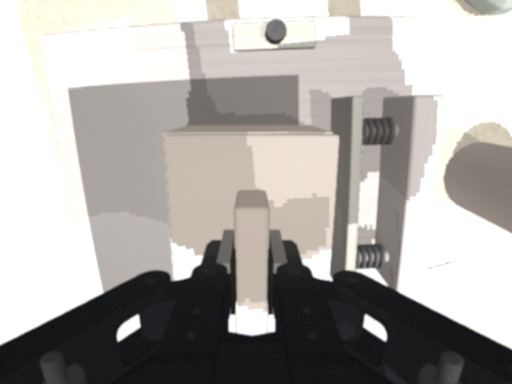

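```bash
python3 - <<'E'
from h import *
for n,z in (("w3",297),("w4",173.7),("w5",146),("w6",146),("w7",146)):
    c=np.load(n+".npz");d=c['d'];W,s=cloud(d,c);v,u=np.mgrid[:384,:512]
    for nm,m in (("lid",(abs(W[...,2]-z)<10)&(v<215)&(v>137)&(u>172)&(u<330)),("plat",(abs(W[...,2]-80)<7)&(v<260)&(W[...,0]>500))):
        m&=d>0;P=W[m];A=np.c_[P[:,:2]-[600,140],np.ones(len(P))];print(n,nm,np.linalg.lstsq(A,P[:,2],rcond=None)[0].round(4))
E
```

```text
w3 lid [ 2.300000e-03 -3.000000e-04  2.967988e+02]
w3 plat [-1.50000e-03 -2.00000e-04  8.04385e+01]
w4 lid [ 5.500000e-03 -7.000000e-04  1.737078e+02]
w4 plat [-1.50000e-03  5.00000e-04  8.03791e+01]
w5 lid [ 4.100000e-03 -7.000000e-04  1.462396e+02]
w5 plat [-2.00000e-04  1.50000e-03  8.04641e+01]
w6 lid [ 4.300000e-03 -1.200000e-03  1.462404e+02]
w6 plat [-6.00000e-04  1.40000e-03  8.04616e+01]
w7 lid [ 4.400000e-03 -3.200000e-03  1.463987e+02]
w7 plat [-1.70000e-03 -1.00000e-04  8.04476e+01]
```

Emit:
servo_tool(
  commands=[
    {"tx": 0.0001,"ty": 0.003,"tz": 0,"twist": 0.014,"gripper": 0},
    {"tx": 0.0001,"ty": 0.003,"tz": 0,"twist": 0.014,"gripper": 0},
    {"tx": 0.0001,"ty": 0.002,"tz": 0,"twist": 0.013,"gripper": 0},
    {"tx": 0,"ty": 0.001,"tz": 0,"twist": 0,"gripper": 0},
    {"tx": 0,"ty": 0,"tz": 0,"twist": 0,"gripper": 0},
  ],
)

```text
clock: 13.15
tool_pos: [624.0, 179.1, 150.0]
ee_rot: [[0.003, 0.048, 0.999], [-0.002, 0.999, -0.048], [-1.0, -0.002, 0.003]]
contact_force: [0.5, -6.1, 7.3]
gripper_width: 0.151
```

The lid is level (slope 0.004 or less when edge pixels are left out). Next I'll move onto the stop.

Emit:
servo_tool(
  commands=[
    {"tx": 0.0001,"ty": 0.002,"tz": 0,"twist": 0,"gripper": 0},
    {"tx": 0.0001,"ty": 0.001,"tz": 0,"twist": 0,"gripper": 0},
    {"tx": 0,"ty": 0,"tz": 0,"twist": 0,"gripper": 0},
  ],
)

```text
clock: 13.52
tool_pos: [624.1, 182.2, 150.0]
ee_rot: [[0.003, 0.048, 0.999], [-0.002, 0.999, -0.048], [-1.0, -0.002, 0.003]]
contact_force: [-0.3, -5.9, 6.8]
gripper_width: 0.146
```

Emit:
servo_tool(
  commands=[
    {"tx": 0.0001,"ty": 0.002,"tz": 0,"twist": 0,"gripper": 0},
    {"tx": 0.0001,"ty": 0.002,"tz": 0,"twist": 0,"gripper": 0},
    {"tx": 0,"ty": 0,"tz": 0,"twist": 0,"gripper": 0},
  ],
)

```text
clock: 13.9
tool_pos: [624.2, 186.1, 150.0]
ee_rot: [[0.003, 0.048, 0.999], [-0.002, 0.999, -0.048], [-1.0, -0.002, 0.003]]
contact_force: [-1.0, -7.0, 7.8]
gripper_width: 0.145
```

```bash
python3 w.py w8 2>/dev/null;python3 m.py w8
```

```text
13.9 [624.2 186.1 150. ] jaw yaw 87.24 [  6.3  35.5  64.2  -0.2  80.3 -80.9] [-1.  -7.   7.8] 0.14474447252118
top uy [255.2 255.5 257.6 259.6] 293
tub yaw deg -2.706051074241617 640
lid uy R,L 255.04522020745978 175.44673569319923 plate plane [ 2.760000e-02 -1.100000e-03  1.466757e+02]
```

View pics/w8.png

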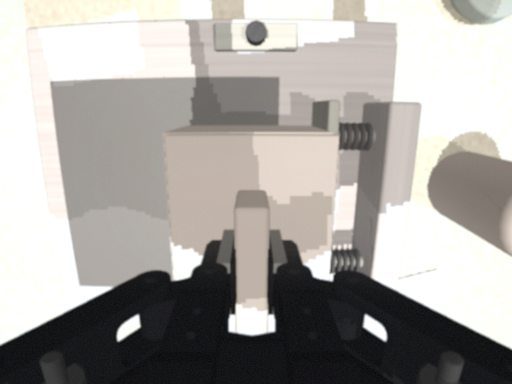

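Contact has started, with the tub square (-2.7° against -2.75°). I'll push further in steps.

Emit:
servo_tool(
  commands=[
    {"tx": 0.0001,"ty": 0.002,"tz": 0,"twist": 0,"gripper": 0},
    {"tx": 0.0001,"ty": 0.002,"tz": 0,"twist": 0,"gripper": 0},
    {"tx": 0.0001,"ty": 0.001,"tz": 0,"twist": 0,"gripper": 0},
    {"tx": 0,"ty": 0,"tz": 0,"twist": 0,"gripper": 0},
    {"tx": 0,"ty": 0,"tz": 0,"twist": 0,"gripper": 0},
  ],
)

```text
clock: 14.58
tool_pos: [624.4, 190.1, 150.1]
ee_rot: [[0.002, 0.049, 0.999], [-0.004, 0.999, -0.049], [-1.0, -0.004, 0.002]]
contact_force: [-1.4, -12.4, 9.6]
gripper_width: 0.148
```

```bash
cat > st.py <<'E'
from rig import *
from h import *
import sys
n=sys.argv[1]
th=np.radians(-2.75);ux=np.array([np.cos(th),np.sin(th)]);uy=np.array([-ux[1],ux[0]])
o=get_obs();print(o['clock'],o['tool_pos'].round(1),o['contact_force'].round(1),o['gripper_width'])
for k in ("top","scene"):
    p,d=snapshot(k);np.savez(f"{k}{n}.npz",p=p,d=d,**{a:np.array(b) for a,b in calibration(k).items()})
for i in ("0",n):
  for k in ("top","scene"):
    c=np.load(f"{k}{i}.npz");d=c['d'];W,s=cloud(d,c)
    b=W[...,:2]@uy;a=W[...,:2]@ux
    m=(d>0)&(W[...,2]>110)&(W[...,2]<136)&(b>235)&(b<275)&(a>525)&(a<655)
    m2=(d>0)&(W[...,2]>110)&(W[...,2]<136)&(b>275)&(b<320)&(a>525)&(a<655)
    print(i,k,"plate uy",np.percentile(b[m],[5,50,95]).round(1),m.sum(),"block",np.percentile(b[m2],[5,50,95]).round(1))
E
python3 st.py 3; python3 w.py w9 2>/dev/null;python3 m.py w9
```

```text
14.575 [624.4 190.1 150.1] [ -1.4 -12.4   9.6] 0.14817406982479558
0 top plate uy [252.3 254.9 269.6] 157 block [286.5 294.3 303.6]
0 scene plate uy [254.9 258.8 270.2] 196 block [286.2 298.3 304.7]
14.68 [624.4 190.1 150.1] jaw yaw 87.2 [  6.7  35.6  63.8  -0.3  80.5 -80.5] [ -0.7 -11.2   9.1] 0.14873879766539277
top uy [259.2 259.5 261.4 263.3] 274
tub yaw deg -2.810757264875612 607
lid uy R,L 259.00627708270974 179.30507920905688 plate plane [ 2.650000e-02 -5.200000e-03  1.468658e+02]Traceback (most recent call last):
  File "st.py", line 15, in <module>
    print(i,k,"plate uy",np.percentile(b[m],[5,50,95]).round(1),m.sum(),"block",np.percentile(b[m2],[5,50,95]).round(1))
                         ~~~~~~~~~~~~~^^^^^^^^^^^^^^^^
    return _quantile_unchecked(
        a, q, axis, out, overwrite_input, method, keepdims, weights)
    return _ureduce(a,
                    func=_quantile_ureduce_func,
    ...<5 lines>...
                    overwrite_input=overwrite_input,
                    method=method)
    r = func(a, **kwargs)
    result = _quantile(arr,
                       quantiles=q,
    ...<2 lines>...
                       out=out,
                       weights=wgt)
    slices_having_nans = np.isnan(arr[-1, ...])
                                  ~~~^^^^^^^^^
IndexError: index -1 is out of bounds for axis 0 with size 0
```

View pics/w9.png

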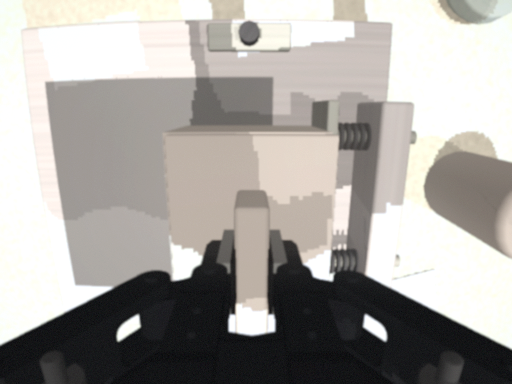

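The stop plate edge moved from 252.5 to 259.3, so it has given about 6.8 mm. The force agrees: about 12 N in all, of which about 6 N is friction. Roughly 3.5 mm more is needed.

Emit:
servo_tool(
  commands=[
    {"tx": 0.0001,"ty": 0.002,"tz": 0,"twist": 0,"gripper": 0},
    {"tx": 0.0001,"ty": 0.0018,"tz": 0,"twist": 0,"gripper": 0},
    {"tx": 0,"ty": 0,"tz": 0,"twist": 0,"gripper": 0},
    {"tx": 0,"ty": 0,"tz": 0,"twist": 0,"gripper": 0},
    {"tx": 0,"ty": 0,"tz": 0,"twist": 0,"gripper": 0},
    {"tx": 0,"ty": 0,"tz": 0,"twist": 0,"gripper": 0},
  ],
)

```text
clock: 15.48
tool_pos: [624.6, 193.4, 150.2]
ee_rot: [[0.002, 0.049, 0.999], [-0.005, 0.999, -0.049], [-1.0, -0.005, 0.002]]
contact_force: [-2.6, -12.7, 9.5]
gripper_width: 0.147
```

```bash
python3 w.py w10 2>/dev/null;python3 m.py w10;  python3 - <<'E'
from h import *
from rig import *
th=np.radians(-2.75);ux=np.array([np.cos(th),np.sin(th)]);uy=np.array([-ux[1],ux[0]])
for n in ("w7","w8","w9","w10"):
    c=np.load(n+".npz");d=c['d'];W,s=cloud(d,c);b=W[...,:2]@uy;v,u=np.mgrid[:384,:512]
    g=(d>0)&(abs(W[...,2]-127)<7)&(u>300)&(v<180)&(v>90)
    p=b[g&(b>245)&(b<275)];q=b[g&(b>275)&(b<315)]
    print(n,"plate back",np.percentile(p,[95,98]).round(1),"block front",np.percentile(q,[2,5]).round(1),len(p),len(q))
    m=(d>0)&(abs(W[...,2]-146)<10)&(v<215)&(v>137)&(u>172)&(u<330);P=W[m];A=np.c_[P[:,:2]-[600,180],np.ones(len(P))];print(np.linalg.lstsq(A,P[:,2],rcond=None)[0].round(4))
p,d=snapshot("scene");cv2.imwrite("pics/s5.png",cv2.resize(np.clip(p[130:310,150:330,::-1]*1.6,0,255).astype(np.uint8),None,fx=3,fy=3))
E
```

```text
15.47 [624.6 193.4 150.2] jaw yaw 87.19 [  7.   35.7  63.6  -0.3  80.6 -80.2] [ -2.6 -12.7   9.5] 0.14721329724229917
top uy [262.5 262.8 264.7 266.5] 262
tub yaw deg -2.8364185578027636 576
lid uy R,L 262.2547628066593 182.53641947865827 plate plane [ 2.770000e-02 -6.500000e-03  1.470033e+02]
w7 plate back [258.3 258.6] block front [286.6 286.9] 1291 2840
[ 4.400000e-03 -3.200000e-03  1.462695e+02]
w8 plate back [259.3 259.7] block front [286.7 287. ] 519 2631
[ 4.700000e-03 -4.800000e-03  1.463921e+02]
w9 plate back [263.1 263.4] block front [286.7 287. ] 534 2634
[ 3.100000e-03 -9.000000e-03  1.465764e+02]
w10 plate back [266.3 266.6] block front [286.7 287. ] 527 2664
[ 4.500000e-03 -1.040000e-02  1.467101e+02]
```

View pics/s5.png

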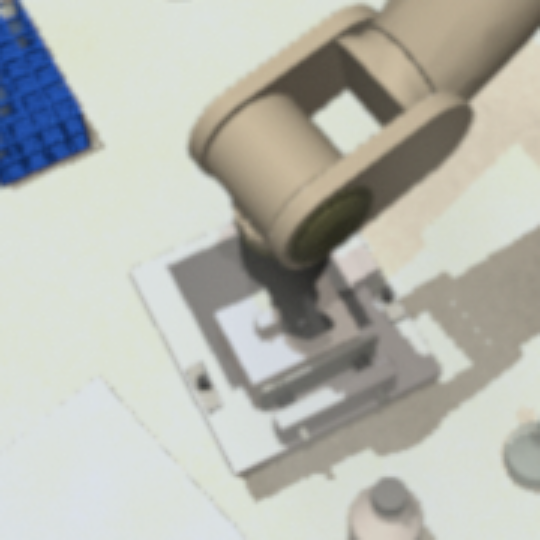

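View pics/w10.png

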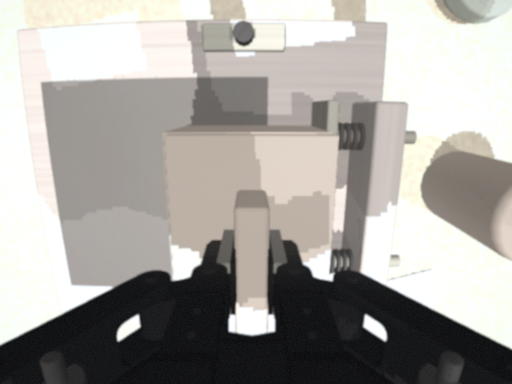

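Using the back edge, which isn't occluded, the stop has given about 8 mm (258.4 → 266.4, block steady at 286.7). The front edge says 10 mm but is partly hidden by the lid. I'll push about 2 mm more to reach half travel.

Emit:
servo_tool(
  commands=[
    {"tx": 0.0001,"ty": 0.002,"tz": 0,"twist": 0,"gripper": 0},
    {"tx": 0,"ty": 0,"tz": 0,"twist": 0,"gripper": 0},
    {"tx": 0,"ty": 0,"tz": 0,"twist": 0,"gripper": 0},
    {"tx": 0,"ty": 0,"tz": 0,"twist": 0,"gripper": 0},
    {"tx": 0,"ty": 0,"tz": 0,"twist": 0,"gripper": 0},
    {"tx": 0,"ty": 0,"tz": 0,"twist": 0,"gripper": 0},
    {"tx": 0,"ty": 0,"tz": 0,"twist": 0,"gripper": 0},
    {"tx": 0,"ty": 0,"tz": 0,"twist": 0,"gripper": 0},
  ],
)

```text
clock: 16.58
tool_pos: [624.7, 195.1, 150.2]
ee_rot: [[0.002, 0.049, 0.999], [-0.006, 0.999, -0.049], [-1.0, -0.006, 0.002]]
contact_force: [-2.6, -14.7, 10.2]
gripper_width: 0.149
```

```bash
python3 w.py w11 2>/dev/null;python3 m.py w11;  python3 - <<'E'
from h import *
from rig import *
th=np.radians(-2.75);ux=np.array([np.cos(th),np.sin(th)]);uy=np.array([-ux[1],ux[0]])
for n in ("w11",):
    c=np.load(n+".npz");d=c['d'];W,s=cloud(d,c);b=W[...,:2]@uy;v,u=np.mgrid[:384,:512]
    g=(d>0)&(abs(W[...,2]-127)<7)&(u>300)&(v<180)&(v>90)
    p=b[g&(b>245)&(b<275)];q=b[g&(b>275)&(b<315)]
    print(n,"plate back",np.percentile(p,[95,98]).round(1),"block front",np.percentile(q,[2,5]).round(1),len(p),len(q))
    m=(d>0)&(abs(W[...,2]-146)<10)&(v<215)&(v>137)&(u>172)&(u<330);P=W[m];A=np.c_[P[:,:2]-[600,180],np.ones(len(P))];print(np.linalg.lstsq(A,P[:,2],rcond=None)[0].round(4))
    print(W[100:150,250,2].round(0))
    # tub front wall bottom edge vs lid front edge along ux
p,d=snapshot("top");cv2.imwrite("pics/t6.png",np.clip(p[:,:,::-1]*1.6,0,255).astype(np.uint8))
E
```

```text
16.57 [624.7 195.1 150.2] jaw yaw 87.18 [  7.1  35.8  63.5  -0.4  80.7 -80. ] [ -2.6 -14.7  10.2] 0.14923035767014817
top uy [264.2 264.4 266.2 268.1] 261
tub yaw deg -2.8334912604353377 561
lid uy R,L 263.88705985687074 184.1286949616357 plate plane [ 2.720000e-02 -8.100000e-03  1.470833e+02]
w11 plate back [267.8 268.2] block front [286.7 287. ] 534 2668
[ 3.800000e-03 -1.200000e-02  1.467861e+02]
[ 79.  81.  80.  80.  81.  81.  80.  80.  81.  81.  80.  80.  80.  80.
  80.  79.  81.  80.  81.  80.  80.  81.  79.  81.  79.  85.  96. 106.
 116. 123. 131. 137. 141. 141. 143. 147. 147. 147. 147. 147. 147. 147.
 147. 146. 147. 147. 147. 146. 147. 145.]
```

View pics/t6.png

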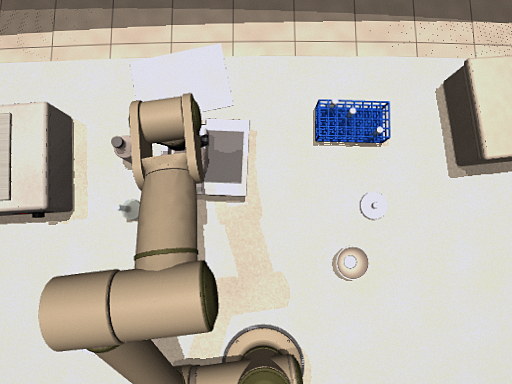

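The stop has now given about 9.6 mm, or roughly 7.7 N of spring force. The tub is square within 0.1°, the lid is level within 0.012 rad, and the top view shows the round lid, bowl, rack, bottle and flask where they were. I'm handing it in while holding the push.

```bash
python3 - <<'E'
from rig import *
print(finish_job())
o=get_obs();print(o['clock'],o['tool_pos'].round(1),o['contact_force'].round(1),o['gripper_width'])
E
```

```text
the job is handed in; nothing more can be done
None
the job is handed in; nothing more can be done
```

The lid is seated and the closed tub is held against the stop at about half travel, still gripped by the lid bar. I handed the job in at 16.6 s; it gives no verdict.

**What I did:**
- I gripped the lid by its bar and lowered it into the tub's mouth. I pressed it down at up to 18.6 N for about 0.5 s.
- With about 8–10 N still pressing down, I turned the tub square and slid it onto the sprung stop.

**Last checks before handing in:**
- **Stop:** it had given about 9.6 mm, so about 7.7 N of spring force. The total sideways force on the tool was 14.7 N; I put the rest down to friction under the tub.
- **Squareness:** the tub was within about 0.1° of the shaker.
- **Lid:** it stayed within about 0.012 rad of level. The plate top read 146–147 mm, about right for seated.
- **Other things:** in the last top view the rack, round lid, bowl, flask and bottle were where they started. The beaker was hidden by the arm; I last saw it in place early on, and the arm stayed well above it.

**What disagreed:**
- The plate's front edge gave about 11.8 mm of stop travel, because the lid partly hid that edge. I relied on the back edge, and both values are within limits.
- The tub lagged the lid by about 2° on the first turn. It lined up again while sliding.
- In the end position the lid had crept about 1 mm along the tub and tilted slightly (up about 0.4 mm at the tool), both within limits.

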